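# Offer up a gate-hinge leaf to the jamb block and hold it for the pin

### The arm

A 6-joint arm with a two-finger parallel gripper is mounted at the origin on the work surface. World frame = base frame: x ahead of the robot, y to its left, z up, the work surface at z = 0. Lengths are in m, angles in rad, forces in N, time in s.
With the tool pointing down it reaches from about 0.325 to 0.775 m from the base axis. Payload 9.3 kg.
Tool frame: the origin (TCP) lies between the finger pads; the fingertips stand ahead of it and the grasp point (between the pads) is the TCP (arm.tcp_to_tips is the z of the fingertips in the tool frame, in m); z points along the fingers, y is the line along which they close (so a half turn about z gives the same grasp; the last joint's range is limited). The gripper opens to 85 mm and grips with 20 to 120 N. Pads are 22 mm wide; open, the fingers measure 114 mm over their backs; the gripper's body (76 mm by 85 mm) begins 54 mm behind the grasp point. The pads swing forward as they close: fully open they stand 13 mm farther back than shut.
Start: joints at [1.02, 0.259, 0.021, 1.334, 0, 1.418], TCP at [0.213, 0.507, 0.25] pointing down, gripper open.
Joint ranges: [-3.04, 3.04], [-0.91, 1.82], [-1.04, 1.36], [-1.92, 1.95], [-1.52, 1.45], [-3.14, 3.14]. Speed limits (rad/s): [2.22, 2.22, 2.79, 3.14, 3.14, 3.14].

### API

Orientations are given as a 3x3 rotation matrix whose columns are the frame's x, y, z axes.
In Python, from cell import arm gives the robot as it stands.
- The arm moves only by the shell command python3 -m pendant 'ROWS' [OPENING]. ROWS is text: rows parted by semicolons, each of 4 numbers parted by spaces: the shift along the tool's x, y, z in m, then the turn about the tool's z in rad. A call has exactly 8 rows; each row shifts and turns the commanded pose from where the row before left it, along the tool's axes as they then stand; what a row does not reach is not made up. A row lasts 1/8 s, in which the tool goes at most 62.5 mm and 10.7 degrees, less where a joint would pass 70% of its speed; a pose out of reach is approached as far as the arm can. A call with a gripper value outside its range is refused whole. OPENING is the finger opening in m, from 0 to 0.0854, set as the call begins (- or left out, the last holds). The fingers move at their own pace and stop on an object; the grip force is fixed at half the most. Time passes only in rows, so rows that do not move let the fingers close, or fill a call up. It gives the time, the measured TCP pose, the force, the opening and the grip force at its end, in the units of the state.
- arm.read_state(): the state, without advancing time (a new reading comes with each control period).
- arm.camera(name): name is "scene" or "side" or "wrist"; returns the picture (420x560x3 uint8, red, green, blue); there is no depth.
- arm.camera_model(name): a dict with "K" (3x3 intrinsics, pixels), "world_from_camera" (4x4, takes a point from camera to world coordinates); the wrist camera has in their place "mount" (4x4, takes a point from camera to tool coordinates, whose origin is the TCP and whose axes are the flange's). Camera axes: x right, y up, looking along -z (the intrinsics and any distortion apply to the point x, -y, -z); pixel columns grow to the right and rows downward; lengths in m; the calibration is good to about 2 mm. A picture is of the moment at which its call begins: read the wrist's pose just before it. camera_model takes no time and is no camera call.
- arm.job_done(): hands the job in; it is judged then, once.
The state is a dict: "clock": time; "qpos": joint angles; "qd": joint speeds; "effort": joint torques, N m; "ee_pos": TCP position; "tool_rot": TCP orientation; "ft_force": force on the tool from outside, world axes, zero at the start; "ft_torque": the same for the moment, N m; "grip_width": finger opening in m; "grip_force": force on a finger pad.
Only numpy, scipy, OpenCV 4.12 (cv2) and the standard library are available. Lean on these libraries where they do the work, as an engineer would, in place of code of your own. Each camera call takes 0.05 s, during which the arm holds its last target. There are 200 camera calls.

### The job

Take the hinge leaf with the single middle knuckle out of the wooden rack and lower it, upright and knuckle down, onto the leaf screwed to the clay jamb block, so that its knuckle sits in the slot between the two fixed knuckles and all the pin holes line up, square to each other. Do it gently, without ramming the steel, and leave the other leaf, the pin, the tape measure, the mug, the hammer and the screwdriver where they are. Finish while still holding the leaf steady in line, ready for a mate to push the pin through: do not let go of it.

Things in the scene. Friction and masses are not known exactly. Their poses are not given: they have to be found in the camera images.
- leaf: Steel leaf to fit (mm), loose, about 0.5 kg, in one of the rack's places: plate 8 thick (x), 100 wide (y), 70 tall (z) over ONE middle knuckle, a tube along y 34 long, 34 diameter, hole 20. Origin: centre of that hole; z up the plate, lower edge at 18.5, free top edge at 88.5. Symmetric front/back and left/right. Grip it across the 8 mm at the middle of its top.
- other_leaf: The wrong leaf (mm), in the rack's other place, parallel to the first and 80 from it: same plate, but TWO knuckles 27 long under the plate's ends and none in the middle. Origin midway on the knuckle axis. Leave it standing.
- rack: Fixed wooden rack (mm), origin: centre of underside. Base 170 (x) x 150 (y) x 15; places at x = -40 and +40, leaves parallel to y. Grooved posts, 102 high, hold each plate's ends (1.4 play each side). Knuckles rest on the base: a leaf's origin is 32 above the table. Leaves lift straight out, clear of the grooves once 55 higher.
- jamb: Fixed brown perforated clay block (mm), 120 (x) x 190 (y) x 88 high, origin: centre of underside. A steel leaf, plate 8 thick, 100 wide, is screwed upright to its -x face, its two knuckles above the block's top.
- slot (a point): Centre of the slot on the fixed knuckles' axis (mm): (-64, 0, 118) in the jamb's frame, same axes: y the pin axis, z up. Fixed knuckles: 34 diameter, hole 20, 27 long, either side of a slot 42 wide (4 play each side), open upward. Lined up, the leaf's origin is here; 1.5 lower it rests on the fixed leaf, still well in line. Nothing guides it in x.
- pin: Steel hinge pin 14 in diameter, standing on its flat head (32 across), 121 tall, between the rack and the jamb block; origin under its head. Not used; do not knock it over. (Sizes in mm.)
- tape: Grey tape measure, 68 x 40 x 66 high. Leave it. (Sizes in mm.)
- mug: White mug, 80 across, 90 high. Leave it. (Sizes in mm.)
- hammer: Hammer lying flat, 280 mm long, at the right. Leave it.
- screwdriver: Screwdriver lying flat, 200 long, at the left. Leave it. (Sizes in mm.)
Not all that is in view belongs to the job. What is shaped like the jamb but purple is not meant.

How it is judged:
By the outcome, as a careful person would: the job done as asked, in the order asked, and still so for the second after the job is handed in, while the arm keeps its last pose, push and grip.
It also fails if it takes over 45 s, if anything falls off the work surface, if the arm or the gripper's body presses on something with over 40 N, if the wrist force passes 120 N, or if a joint passes its speed limit or range.

## Working session

There is one attempt and no reset: what is moved stays moved. The work goes in short steps, Python scripts to look and compute and a shell command to move; the robot and the scene stay as the last step left them, time stands still between calls to the robot, and variables do not carry over. Pictures are saved under pics/ and viewed, at most 10 in all, crops included, and the job is handed in when it is done.

```bash
ls; mkdir -p pics; python3 - <<'E'
from cell import arm
import cv2,numpy as np
s=arm.read_state()
print(s['clock'],s['ee_pos'],np.round(s['tool_rot'],3),arm.tcp_to_tips,s['grip_width'])
for n in("scene","side","wrist"):
    im=arm.camera(n);cv2.imwrite(f'pics/{n}0.png',im[:,:,::-1])
    m=arm.camera_model(n);print(n,{k:(np.round(v,4).tolist() if not isinstance(v,str) else v) for k,v in m.items()})
E
```

```text
pics
0.0 [0.2129393  0.5068511  0.24968257] [[-0.922  0.387 -0.001]
 [ 0.387  0.922 -0.001]
 [ 0.    -0.001 -1.   ]] 0.019 0.08557952519270595
scene {'K': [[532.2786, 0.0, 285.9563], [0.0, 532.2786, 208.0431], [0.0, 0.0, 1.0]], 'world_from_camera': [[0.3158, -0.5357, 0.7831, 1.5729], [0.9488, 0.1804, -0.2593, -0.3353], [-0.0023, 0.8249, 0.5653, 0.844], [0.0, 0.0, 0.0, 1.0]]}
side {'K': [[462.1917, 0.0, 279.5678], [0.0, 462.1917, 206.5203], [0.0, 0.0, 1.0]], 'world_from_camera': [[0.8251, 0.421, -0.3769, -0.0161], [-0.5647, 0.5929, -0.5741, -0.8379], [-0.0182, 0.6865, 0.7269, 1.1513], [0.0, 0.0, 0.0, 1.0]]}
wrist {'K': [[350.6142, 0.0, 277.902], [0.0, 350.6142, 206.325], [0.0, 0.0, 1.0]], 'mount': [[-0.0002, 0.9459, 0.3245, 0.0831], [1.0, 0.0003, -0.0003, 0.0004], [-0.0004, 0.3245, -0.9459, -0.1231], [0.0, 0.0, 0.0, 1.0]]}
```

View pics/scene0.png

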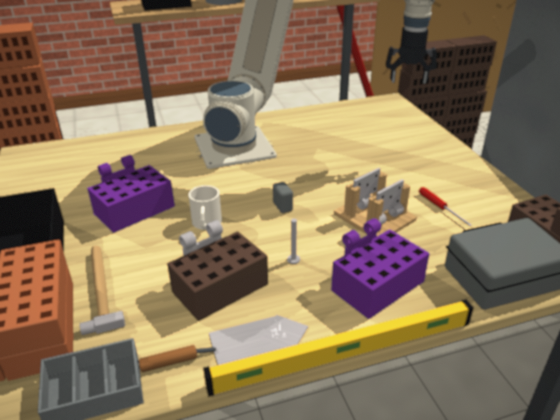

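View pics/side0.png

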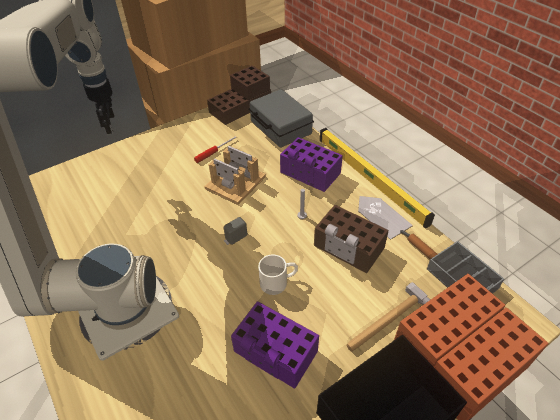

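The scene view shows the rack at about (375,208) with two leaves, at (366,190) and (395,200). The brown jamb is at (218,272), with its fixed knuckles at (203,237), and two purple decoys are at (131,195) and (380,270). In the side view the rack is at (235,172) and the brown jamb at (351,238). Next I'll take an enlarged crop.

```bash
python3 - <<'E'
import cv2,numpy as np
a=cv2.imread('pics/scene0.png');b=cv2.imread('pics/side0.png')
f=lambda im,x,y,w=100,h=75:cv2.resize(im[y:y+h,x:x+w],(400,300),interpolation=cv2.INTER_CUBIC)
cv2.imwrite('pics/m1.png',np.vstack([np.hstack([f(a,325,162),f(b,190,138)]),np.hstack([f(a,165,220,120,90),f(b,305,195)])]))
E
```

```text
(no output)
```

View pics/m1.png

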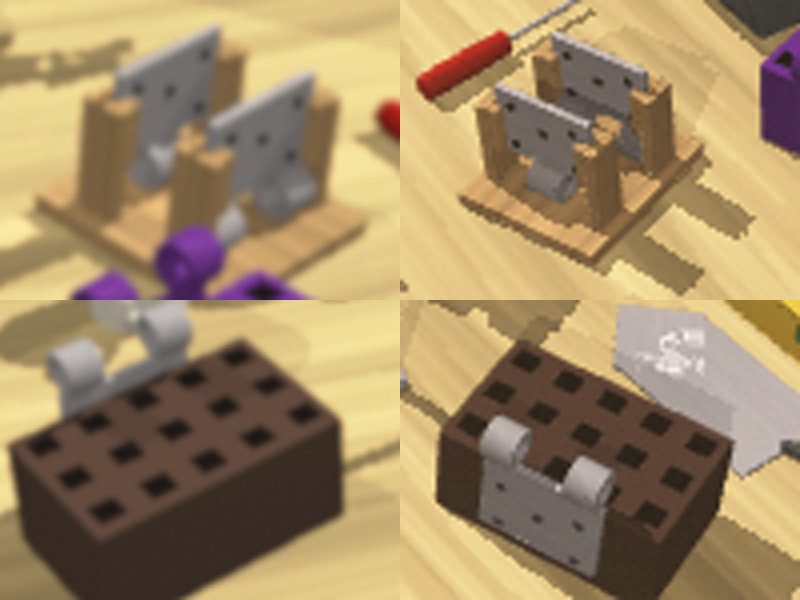

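The leaf nearer the robot is the right one: scene (366,190), side (226,170). Its plate has a single knuckle in the middle. The other leaf, at scene (395,200), shows two end knuckles. The brown jamb's fixed leaf faces the robot. Next is a coarse pose fit.

```bash
cat > h.py <<'E'
import numpy as np,cv2
from cell import arm
from scipy.optimize import least_squares
def cam(name,s=None):
    m=arm.camera_model(name)
    if name!='wrist': return m['K'],np.array(m['world_from_camera'])
    T=np.eye(4);T[:3,:3]=s['tool_rot'];T[:3,3]=s['ee_pos'];return m['K'],T@np.array(m['mount'])
def proj(c,P):
    K,T=c;p=(np.asarray(P)-T[:3,3])@T[:3,:3]
    return np.c_[K[0][2]-K[0][0]*p[:,0]/p[:,2],K[1][2]+K[1][1]*p[:,1]/p[:,2]]
def place(q,P):
    c,s=np.cos(q[2]),np.sin(q[2]);P=np.asarray(P,float)
    return np.c_[q[0]+c*P[:,0]-s*P[:,1],q[1]+s*P[:,0]+c*P[:,1],P[:,2]+(q[3] if len(q)>3 else 0)]
def fit(obs,q0):  # obs: list of (cam,P,uv)
    r=least_squares(lambda q:np.concatenate([(proj(c,place(q,P))-uv).ravel() for c,P,uv in obs]),q0)
    return r.x,np.round(r.fun.reshape(-1,2),1)
E
python3 - <<'E'
from h import *
sc,si=cam('scene'),cam('side')
# rack frame: local y sign by try
P=np.array([[-40,-50,120.5],[-40,50,120.5],[40,-50,120.5],[40,50,120.5]])/1e3
uvs=np.array([[353.7,179.5],[380,169],[377.5,192.5],[403.5,180.5]])
uvd=np.array([[238.2,169],[213.7,159.2],[252,156.5],[228,146.7]])
for y in(0,1.57,-1.57,3.1):
    q,r=fit([(sc,P,uvs),(si,P,uvd)],[.5,.2,y]);print('rack',q,np.abs(r).max())
print(r.tolist())
P1=np.array([[-60,-95,88],[60,-95,88],[60,95,88],[-60,95,88]])/1e3
P1s=np.array([[168,263.5],[195,292],[267,254.5],[236.4,231.4]])
P2=np.array([[-60,95,88],[60,95,88],[60,-95,88]])/1e3
d=np.array([[315.7,228.2],[335.7,205],[388,230]])
for y in(0,1.57,-1.57,3.1):
    q,r=fit([(sc,P1,P1s),(si,P2,d)],[.8,.0,y]);print('jamb',q,np.abs(r).max())
    if np.abs(r).max()<4:print(r.tolist(),place(q,[[-.064,0,.118]]))
E
```

```text
rack [0.52286825 0.26508924 0.38153426] 1.9
rack [0.52286825 0.26508924 0.38153429] 1.9
rack [0.52286825 0.26508924 0.38153427] 1.9
rack [0.52286825 0.26508924 0.38153425] 1.9
[[-0.3, 0.5], [-0.8, -1.5], [-0.9, 0.2], [-1.1, -1.3], [-0.6, -1.1], [0.7, -1.9], [-0.3, -1.8], [0.8, -1.9]]
jamb [ 0.66488015 -0.1956289   0.3701527 ] 2.9
[[-2.9, -0.4], [-0.9, 0.5], [0.5, 0.0], [-0.0, -1.6], [-1.1, -1.6], [-1.4, -2.3], [1.3, -2.2]] [[ 0.60521473 -0.2187814   0.118     ]]
jamb [ 0.66488015 -0.19562891  0.37015299] 2.9
[[-2.9, -0.4], [-0.9, 0.5], [0.5, 0.0], [-0.0, -1.6], [-1.1, -1.6], [-1.4, -2.3], [1.3, -2.2]] [[ 0.60521474 -0.21878142  0.118     ]]
jamb [ 0.66488015 -0.1956289   0.37015278] 2.9
[[-2.9, -0.4], [-0.9, 0.5], [0.5, 0.0], [-0.0, -1.6], [-1.1, -1.6], [-1.4, -2.3], [1.3, -2.2]] [[ 0.60521473 -0.21878141  0.118     ]]
jamb [ 0.66488015 -0.1956289   0.3701529 ] 2.9
[[-2.9, -0.4], [-0.9, 0.5], [0.5, 0.0], [-0.0, -1.6], [-1.1, -1.6], [-1.4, -2.3], [1.3, -2.2]] [[ 0.60521474 -0.21878142  0.118     ]]
```

```bash
python3 -m pendant '-0.044 -0.0164 0 0;-0.044 -0.0164 0 0;-0.044 -0.0164 0 0;-0.044 -0.0164 0 0;-0.044 -0.0164 0 0;-0.044 -0.0164 0 0;-0.044 -0.0164 0 0;-0.044 -0.0164 0 0' 0.05; python3 -m pendant '0 0 0 0.113;0 0 0 0.113;0 0 0 0.113;0 0 0 0.113;0 0 0 0.113;0 0 0 0.113;0 0 0 0.113;0 0 0 0'
python3 - <<'E'
from h import *
s=arm.read_state();im=arm.camera('wrist')
np.savez('w1.npz',p=s['ee_pos'],R=s['tool_rot'],im=im)
print(s['qpos'],s['ee_pos'],np.round(s['tool_rot'],4))
v=im.copy()[:,:,::-1].copy()
print(proj(cam('wrist',s),place([.52287,.26509,.3815],np.array([[-40,-50,120.5],[-40,50,120.5],[40,-50,120.5],[40,50,120.5]])/1e3)))
cv2.imwrite('pics/w1.png',cv2.resize(v,(784,588),interpolation=cv2.INTER_CUBIC))
E
```

```text
clock: 1.15
ee_pos: [0.4877, 0.2485, 0.2501]
tool_rot: [[-0.922, 0.387, -0.0], [0.387, 0.922, -0.0], [0.0, -0.0, -1.0]]
ft_force: [0.5, 0.2, -0.1]
grip_width: 0.05
grip_force: 0.0
clock: 2.15
ee_pos: [0.4867, 0.2497, 0.25]
tool_rot: [[-0.373, 0.928, -0.001], [0.928, 0.373, -0.0], [0.0, -0.001, -1.0]]
ft_force: [0.5, 0.7, -0.1]
grip_width: 0.0501
grip_force: 0.0
[3.20607610e-01 2.53853699e-01 1.43196738e-02 1.33183033e+00
 3.10063095e-05 1.50867011e+00] [0.48665689 0.24969882 0.2500229 ] [[-3.735e-01  9.276e-01 -5.000e-04]
 [ 9.276e-01  3.735e-01 -1.000e-04]
 [ 1.000e-04 -6.000e-04 -1.000e+00]]
[[276.20971505 260.54990459]
 [276.1345024  134.73950808]
 [375.66147531 260.68038854]
 [388.51055178 134.86887601]]
```

View pics/w1.png

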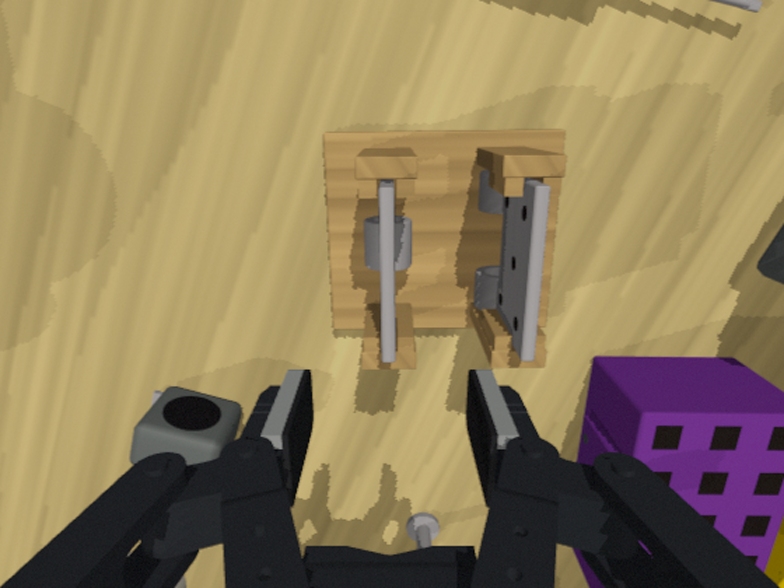

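The wrist view confirms the choice. The left plate, at about (388,270) in the picture, has one middle knuckle; the right one, at (530,270), has two end knuckles. I'll refine from this view.

```bash
python3 - <<'E'
from h import *
s=arm.read_state()
P=np.array([[-40,-50,120.5],[-40,50,120.5],[40,-50,120.5],[40,50,120.5]])/1e3
uv=np.array([[388,360.5],[387.3,181],[528.5,359.5],[537.5,181]])/1.4-.15
c=cam('wrist',s)
for P_,u in((P,uv),(P[:2],uv[:2])):
    q,r=fit([(c,P_,u)],[.52,.26,.38]);print(q,r.tolist())
    w=place(q,[[-.04,0,.1035]])[0];print(w,(w-s['ee_pos'])@s['tool_rot'], np.arctan2(s['tool_rot'][1,1],s['tool_rot'][0,1])-q[2])
E
```

```text
[0.52107276 0.26830384 0.40033676] [[-0.4, -0.1], [-2.3, 1.4], [-0.8, -0.8], [3.4, -0.4]]
[0.48423556 0.2527147  0.1035    ] [ 0.00371331 -0.00109639  0.1466157 ] -0.015909079986192676
[0.52195549 0.26870332 0.38690354] [[-0.0, -0.8], [0.0, 0.6]]
[0.48491222 0.25361041 0.1035    ] [ 4.28987982e-03 -1.33211883e-04  1.46615368e-01] -0.0024758601132058855
```

```bash
python3 -m pendant '0.004 0 0.01 0;0 0 0.025 0;0 0 0.03 0;0 0 0.03 0;0 0 0.02 0;0 0 0.016 0;0 0 0.012 0;0 0 0.0035 0' 0.05; python3 -m pendant '0 0 0 0;0 0 0 0;0 0 0 0;0 0 0 0;0 0 0 0;0 0 0 0;0 0 0 0;0 0 0 0' 0
python3 - <<'E'
from h import *
s=arm.read_state();im=arm.camera('wrist')
print(s['ft_force'],s['ft_torque'],s['ee_pos'],s['grip_width'],s['grip_force'])
E
```

```text
clock: 3.2
ee_pos: [0.4848, 0.2534, 0.1029]
tool_rot: [[-0.373, 0.928, -0.001], [0.928, 0.373, -0.0], [0.0, -0.001, -1.0]]
ft_force: [-0.7, 0.8, -0.0]
grip_width: 0.05
grip_force: 0.0
clock: 4.2
ee_pos: [0.485, 0.2534, 0.1044]
tool_rot: [[-0.373, 0.928, 0.0], [0.928, 0.373, -0.0], [-0.0, 0.0, -1.0]]
ft_force: [-3.0, -1.2, 5.9]
grip_width: 0.0072
grip_force: 58.8
[-2.95927753 -1.16162175  5.92450973] [-0.37320057  0.97306361  0.01591417] [0.48501299 0.25335306 0.10439999] 0.007212856669794605 58.764923214912415
```

```bash
python3 -m pendant '0 0 -0.004 0;0 0 -0.008 0;0 0 -0.015 0;0 0 -0.025 0;0 0 -0.03 0;0 0 -0.03 0;0 0 -0.03 0;0 0 -0.018 0'
python3 - <<'E'
from h import *
s=arm.read_state()
print(s['ft_force'],s['ft_torque'],s['ee_pos'],s['grip_width'],s['grip_force'])
q=np.array([.66488,-.19563,.37015]);w=place(q,[[-.064,0,.118]])[0]
d=(w-s['ee_pos'])@s['tool_rot'];print(w,d,d/8)
E
```

```text
clock: 5.25
ee_pos: [0.4855, 0.2535, 0.2664]
tool_rot: [[-0.373, 0.928, 0.003], [0.928, 0.373, 0.001], [-0.0, 0.003, -1.0]]
ft_force: [-0.0, 0.4, -4.1]
grip_width: 0.0077
grip_force: 58.6
[-0.0180026   0.4205447  -4.08409579] [0.01508924 0.00846988 0.00823426] [0.4855261  0.25354848 0.26643908] 0.00770414935859164 58.57002675533295
[ 0.60521452 -0.21878234  0.118     ] [-0.4828852  -0.06542049  0.14831695] [-0.06036065 -0.00817756  0.01853962]
```

```bash
python3 -m pendant '-0.012 -0.0015 0 0;-0.024 -0.003 0 0;-0.036 -0.005 0 0;-0.044 -0.006 0 0;-0.044 -0.006 0 0;-0.044 -0.006 0 0;-0.044 -0.006 0 0;-0.044 -0.006 0 0' && python3 -m pendant '-0.044 -0.006 0 0;-0.044 -0.006 0 0;-0.036 -0.005 0 0;-0.03 -0.004 0 0;-0.022 -0.003 0 0;-0.01 -0.002 0 0;-0.005 -0.002 0 0;0 0 0 0'
python3 - <<'E'
from h import *
s=arm.read_state();im={n:arm.camera(n) for n in('wrist','scene','side')}
np.savez('w2.npz',p=s['ee_pos'],R=s['tool_rot'])
for n in im: cv2.imwrite(f'pics/{n}2.png',im[n][:,:,::-1])
q=np.array([.66488,-.19563,.37015]);w=place(q,[[-.064,0,.118]])[0]
print((w-s['ee_pos'])@s['tool_rot'],s['qpos'])
K=np.array([[0,-48,0],[0,48,0],[0,-21,0],[0,21,0]])/1e3
for n in im:
    c=cam(n,s);print(n,proj(c,place(q,K+[-.064,0,.118])).round(0).tolist(),proj(c,[s['ee_pos']]).round(0))
a=cv2.resize(im['wrist'],(784,588),interpolation=cv2.INTER_CUBIC)
cv2.imwrite('pics/w2b.png',a[:,:,::-1])
f=lambda im,x,y,w=100,h=75:cv2.resize(im[y:y+h,x:x+w],(400,300),interpolation=cv2.INTER_CUBIC)
E
```

```text
clock: 6.25
ee_pos: [0.5572, -0.0344, 0.263]
tool_rot: [[-0.372, 0.928, -0.001], [0.928, 0.372, 0.0], [0.0, -0.001, -1.0]]
ft_force: [0.4, 0.3, -3.8]
grip_width: 0.0074
grip_force: 58.6
clock: 7.25
ee_pos: [0.6026, -0.2195, 0.2639]
tool_rot: [[-0.373, 0.928, -0.0], [0.928, 0.373, 0.0], [0.0, 0.0, -1.0]]
ft_force: [-0.1, 0.4, -4.2]
grip_width: 0.0072
grip_force: 58.6
[-0.00035928  0.0027311   0.14585366] [-4.80108698e-01  4.17374458e-01  2.91940098e-01  1.44546845e+00
  1.07989557e-04  7.08304867e-01]
wrist [[280.0, 251.0], [281.0, 136.0], [280.0, 221.0], [281.0, 171.0]] [[276. 302.]]
scene [[181.0, 243.0], [218.0, 226.0], [192.0, 238.0], [208.0, 231.0]] [[193. 178.]]
side [[357.0, 241.0], [328.0, 227.0], [349.0, 237.0], [336.0, 231.0]] [[346. 200.]]
```

View pics/w2b.png

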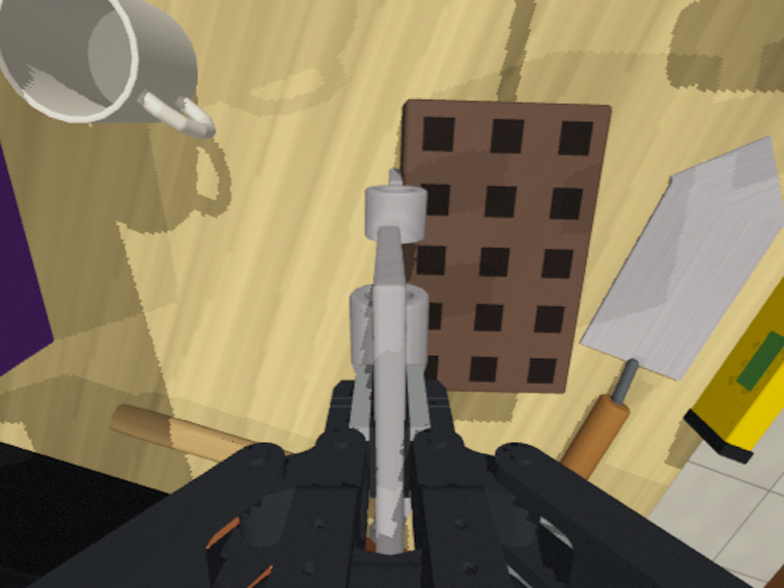

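The held leaf's knuckle is at about (389,325) in the picture, and the far fixed knuckle is at about (396,212). I'll zoom in to measure their offset.

```bash
python3 - <<'E'
import cv2,numpy as np
a=cv2.imread('pics/wrist2.png')
f=lambda x,y,w,h,k:cv2.resize(a[y:y+h,x:x+w],(w*k,h*k),interpolation=cv2.INTER_CUBIC)
cv2.imwrite('pics/m2.png',np.hstack([f(240,120,100,120,5),np.vstack([f(270,50,40,40,5),f(415,55,40,40,5),f(383,260,40,40,5)])]))
E
```

```text
(no output)
```

View pics/m2.png

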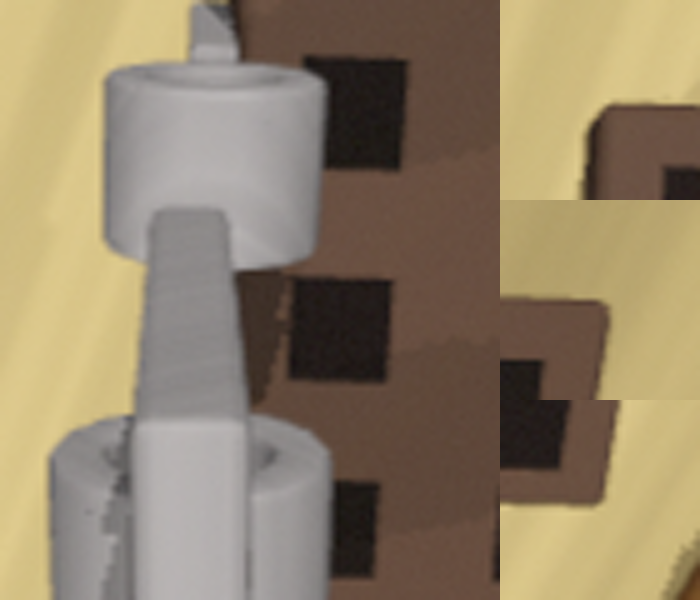

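```bash
cat > m.py <<'E'
from h import *
d=np.load('w2.npz');s=dict(ee_pos=d['p'],tool_rot=d['R']);c=cam('wrist',s);R=d['R']
n=np.nan
def go(P,uv,w,q0,nm):
    P=np.array(P,float)/1e3;uv=np.array(uv,float)
    def f(q):
        return (np.nan_to_num(proj(c,place(q,P))-uv)*np.array(w)[:,None]).ravel()
    r=least_squares(f,q0);print(nm,r.x.round(4),r.fun.reshape(-1,2).round(1).tolist());return r.x
K=[[-81,48,118],[-47,48,118],[-81,21,118],[-47,21,118],[-64,21,135]]
Ku=[[260.6,n],[304.8,n],[260.4,n],[303,n],[n,173.8]]
B=[[-60,95,88],[60,95,88],[60,-95,88]];Bu=[[289.9,70.8],[436.7,74.7],[403.7,280.7]]
qj=go(K+B,Ku+Bu,[1]*8,[.665,-.196,.37],'jamb')
qb=go(B,Bu,[1]*3,[.665,-.196,.37],'block only')
qz=go(K+B,Ku+Bu,[1]*8,[.665,-.196,.37,0],'jamb+z')
L=[[-4,50,88.5],[4,50,88.5],[-4,50,18.5],[4,50,18.5],[-17,17,0],[17,17,0]]
Lu=[[266.6,205.6],[289.2,205.6],[269.6,161.6],[285.2,161.6],[249.6,n],[305.8,n]]
ql=go(L,Lu,[1]*6,[.605,-.219,.38,.192],'leaf')
print('tool',s['ee_pos'],'leafz by grasp',s['ee_pos'][2]-.0724)
for q in(qj,qb,qz):
    w=place(q,[[-.064,0,.118]])[0];print('slot',w,'slot-leaf in tool',(w-ql[[0,1,3]])@R,'dyaw',q[2]-ql[2],'slot-tcp',(w-s['ee_pos'])@R)
E
python3 m.py
```

```text
jamb [ 0.6647 -0.1953  0.3548] [[-0.7, 0.0], [-0.1, 0.0], [-0.9, 0.0], [-0.1, 0.0], [0.0, 0.7], [-1.1, -1.0], [2.3, -0.5], [0.9, 1.8]]
block only [ 0.6644 -0.1957  0.3559] [[-1.9, -0.7], [1.5, -0.4], [0.5, 1.9]]
jamb+z [ 0.6654 -0.1956  0.3556 -0.0045] [[0.2, 0.0], [0.1, 0.0], [0.0, 0.0], [0.2, 0.0], [0.0, -0.0], [-0.8, -0.0], [0.4, 0.3], [-0.1, -0.2]]
leaf [ 0.6045 -0.2228  0.3804  0.1885] [[-1.0, -0.3], [0.5, -0.3], [0.5, 0.4], [0.3, 0.5], [-0.2, 0.0], [0.2, 0.0]]
tool [ 0.60255311 -0.21948921  0.26385367] leafz by grasp 0.19145367401233443
slot [ 0.60473499 -0.21755615  0.118     ] slot-leaf in tool [0.00476129 0.00215351 0.07053874] dyaw -0.025650398973597 slot-tcp [0.00095728 0.00274373 0.14585386]
slot [ 0.60436622 -0.21795737  0.118     ] slot-leaf in tool [0.00452665 0.00166166 0.0705387 ] dyaw -0.024546464463331252 slot-tcp [0.00072263 0.00225189 0.14585381]
slot [ 0.60541649 -0.21785816  0.11353362] slot-leaf in tool [0.00422614 0.00267305 0.07500505] dyaw -0.024828810890341113 slot-tcp [0.00042212 0.00326327 0.15032016]
```

```bash
python3 -m pendant '0.001 0.001 0.003 0.012;0.0015 0.0015 0.006 0.013;0 0 0.007 0;0 0 0.007 0;0 0 0.005 0;0 0 0.003 0;0 0 0.001 0;0 0 0 0'
python3 - <<'E'
from h import *
s=arm.read_state();im={n:arm.camera(n) for n in('wrist','scene','side')}
np.savez('w3.npz',p=s['ee_pos'],R=s['tool_rot'])
for n in im: cv2.imwrite(f'pics/{n}3.png',im[n][:,:,::-1])
f=lambda im,x,y,w,h,k:cv2.resize(im[y:y+h,x:x+w],(w*k,h*k),interpolation=cv2.INTER_CUBIC)
print(s['ee_pos'],s['tool_rot'].round(4).tolist(),s['ft_force'])
cv2.imwrite('pics/m3.png',np.hstack([f(im['wrist'],240,110,80,120,5),np.vstack([f(im['scene'],170,200,66,50,6),f(im['side'],310,195,66,50,6)])])[:,:,::-1])
E
```

```text
clock: 8.4
ee_pos: [0.6041, -0.2167, 0.2319]
tool_rot: [[-0.349, 0.937, 0.0], [0.937, 0.349, -0.0], [-0.0, 0.0, -1.0]]
ft_force: [0.1, -0.1, -3.6]
grip_width: 0.0069
grip_force: 58.6
[ 0.60413419 -0.21669824  0.23186737] [[-0.3495, 0.937, 0.0001], [0.937, 0.3495, -0.0001], [-0.0001, 0.0001, -1.0]] [ 0.14425547 -0.0727183  -3.64446638]
```

View pics/m3.png

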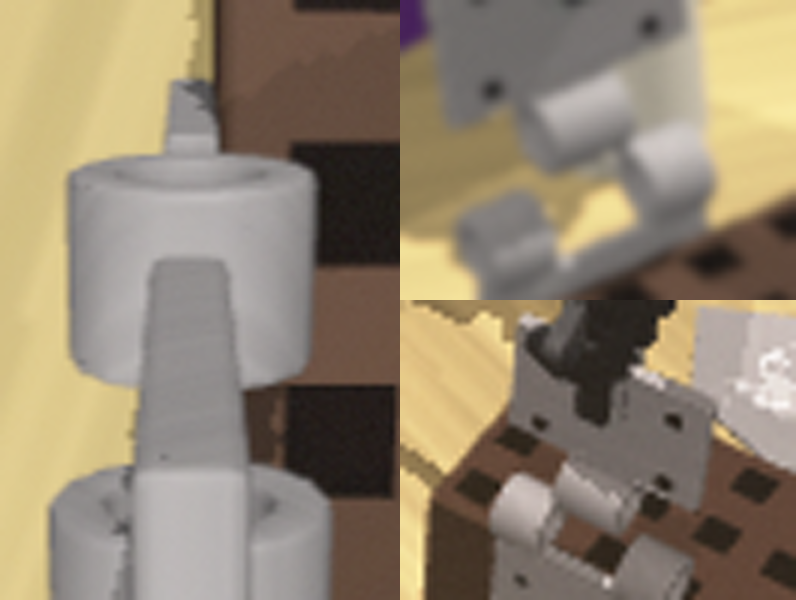

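Wrist columns for the leaf (277.7) and the fixed knuckle (about 278) agree. Along the axis, the scene and side crops put the leaf knuckle centred over the slot within about 1 mm. I'll lower it slowly and watch the force.

```bash
python3 -m pendant '0.0005 0 0.003 0;0 0 0.002 0;0 0 0.0015 0;0 0 0.0015 0;0 0 0.0015 0;0 0 0.0015 0;0 0 0.0015 0;0 0 0.0015 0' && python3 - <<'E'
from h import *
s=arm.read_state();im={n:arm.camera(n) for n in('wrist','scene','side')}
print(s['ft_force'],s['ft_torque'],s['ee_pos'])
f=lambda im,x,y,w,h,k:cv2.resize(im[y:y+h,x:x+w],(w*k,h*k),interpolation=cv2.INTER_CUBIC)
cv2.imwrite('pics/m4.png',np.hstack([f(im['wrist'],240,110,80,120,5),np.vstack([f(im['scene'],170,200,66,50,6),f(im['side'],310,195,66,50,6)])])[:,:,::-1])
E
```

```text
clock: 9.55
ee_pos: [0.6039, -0.2162, 0.2177]
tool_rot: [[-0.349, 0.937, 0.0], [0.937, 0.349, -0.0], [-0.0, 0.0, -1.0]]
ft_force: [0.2, 0.9, -5.2]
grip_width: 0.0071
grip_force: 58.6
[ 0.24300712  0.89126119 -5.18513523] [ 0.00682067 -0.00947084  0.03603651] [ 0.6039153  -0.21619871  0.21769618]
```

View pics/m4.png

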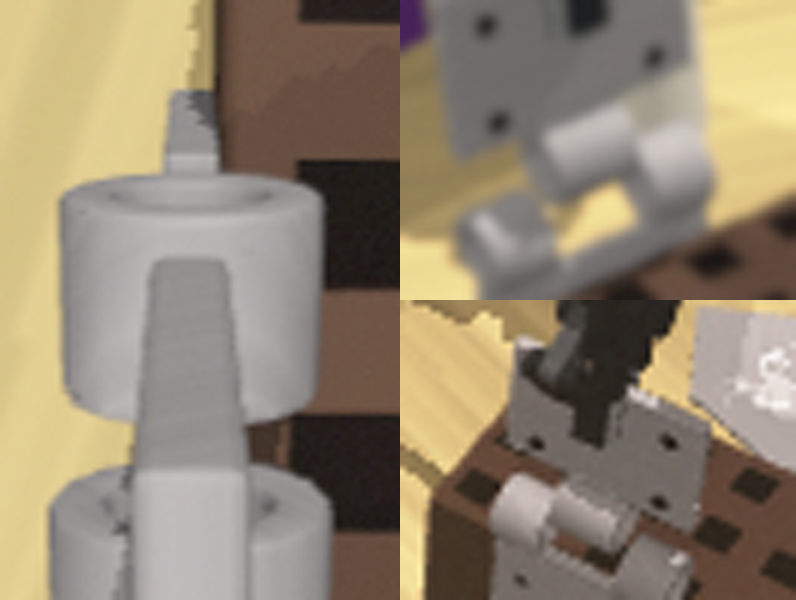

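No contact so far, and the knuckle has entered the slot: in the wrist crop the leaf's centre is at 190.5 and the fixed knuckle's at 192. Continuing down.

```bash
python3 -m pendant '0 0.0003 0.002 0;0 0 0.0025 0;0 0 0.003 0;0 0 0.003 0;0 0 0.003 0;0 0 0.003 0;0 0 0.0025 0;0 0 0.002 0' && python3 -m pendant '0 0 0.001 0;0 0 0.001 0;0 0 0.001 0;0 0 0.001 0;0 0 0.001 0;0 0 0.0005 0;0 0 0 0;0 0 0 0'
python3 - <<'E'
from h import *
s=arm.read_state();im={n:arm.camera(n) for n in('wrist','scene','side')}
print(s['ft_force'],s['ft_torque'],s['ee_pos'])
f=lambda im,x,y,w,h,k:cv2.resize(im[y:y+h,x:x+w],(w*k,h*k),interpolation=cv2.INTER_CUBIC)
cv2.imwrite('pics/m5.png',np.hstack([f(im['wrist'],240,110,80,120,5),np.vstack([f(im['scene'],170,200,66,50,6),f(im['side'],310,195,66,50,6)])])[:,:,::-1])
E
```

```text
clock: 10.7
ee_pos: [0.6042, -0.2161, 0.1966]
tool_rot: [[-0.349, 0.937, -0.0], [0.937, 0.349, 0.0], [0.0, -0.0, -1.0]]
ft_force: [2.0, 0.1, -4.2]
grip_width: 0.0071
grip_force: 58.6
clock: 11.7
ee_pos: [0.6042, -0.2161, 0.1913]
tool_rot: [[-0.349, 0.937, 0.0], [0.937, 0.349, 0.0], [0.0, 0.0, -1.0]]
ft_force: [-0.7, 0.6, -3.8]
grip_width: 0.007
grip_force: 58.6
[-0.70143218  0.63150653 -3.8487896 ] [-0.01690774  0.03682716 -0.06177551] [ 0.60420295 -0.21608259  0.1913064 ]
```

View pics/m5.png

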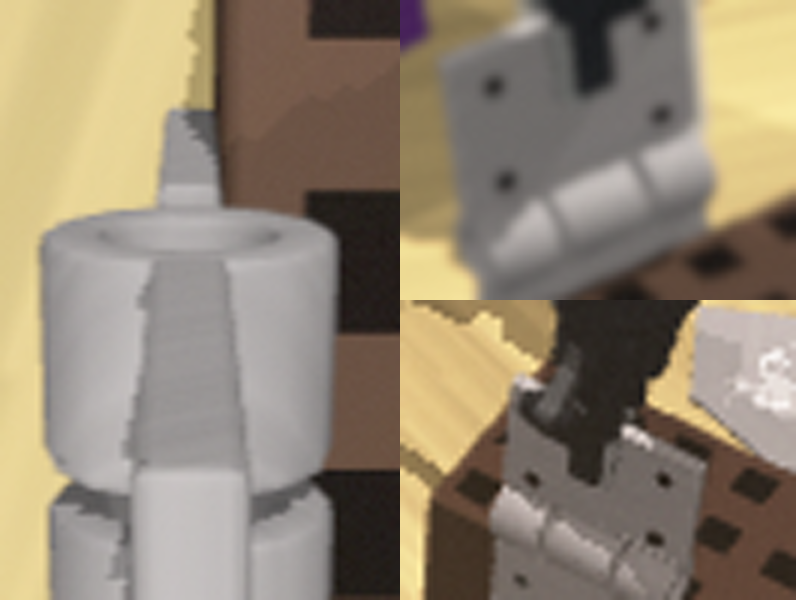

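The knuckle is in the slot, with even gaps in the scene crop. In the wrist crop the fixed centre is about 189 and the leaf's about 190.5, which is roughly 0.2 mm. One last small lowering to line it up.

```bash
python3 -m pendant '0 -0.0002 0.0003 0;0 0 0.0003 0;0 0 0.0003 0;0 0 0 0;0 0 0 0;0 0 0 0;0 0 0 0;0 0 0 0'
```

```text
clock: 12.85
ee_pos: [0.604, -0.2161, 0.1904]
tool_rot: [[-0.349, 0.937, -0.0], [0.937, 0.349, 0.0], [0.0, -0.0, -1.0]]
ft_force: [0.3, 0.3, -4.0]
grip_width: 0.0074
grip_force: 58.6
```

```bash
python3 -c "
from cell import arm
print(arm.job_done())"
```

```text
the job is handed in; nothing more can be done
None
```

I handed the job in at about 13 s with the single-knuckle leaf held in the fixed knuckles' slot: about 0.2 mm off sideways by the last close view, with height set from the rack grip, no contact force while lowering, and nothing else in the scene touched.

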